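# Put the carton in the dry-storage chest and let its heavy lid down

## Task

Lay the carton of sealing film flat on its base inside the open dry-storage chest and let go of it, then lower the chest's heavy lid until it is fully shut; the black bar on its front edge is there to hold it by. The lid drops by itself once it has left its open position, so hold it back on the way down: it must not slam. Do not knock over or shift the white bottle or the tape roll standing by.

Things in the scene. Friction and masses are not known exactly. Their poses are not given: they have to be found in the camera images.
- carton: cardboard carton, brown on top, white and green on its sides, 140 mm long, 60 mm wide, 58 mm high, 0.17 kg, loose, lying on the bench to the right, its long side pointing roughly away from the robot. Origin: centre of its underside; its y axis runs along the 140 mm length, its z axis up. Grip it across the 60 mm width. An open instrument door hangs right of it, 0.35 m up
- chest: white chest, blue band round its foot, fixed: 230 (x, front to back) x 180 (y) x 75 mm high; inside 218 x 168 mm, walls 6 mm. Origin: centre of its underside; x points from the front wall to the hinge side, z up. The carton goes in lengthwise along x. The half-open lid overhangs its middle and back: come in from the front, tool leaning back 20 to 35 degrees, fingers pointing away from the robot
- chest_floor (a point): middle of the chest's inner floor, 10 mm above the bench and 65 mm below the rim, axes as the chest's
- lid_hinge (a point): middle of the lid's hinge line, on the top edge of the chest's back wall (115 mm behind the chest's origin, 75 mm above it); the hinge line is parallel to the chest's y
- lid (a joint): lid angle in rad: 0 fully shut, 1.09 open stop; starts at 1.0 to 1.08. The stiff hinge holds it above 0.95; below about 0.8 its weight wins and it falls. 0.8 kg, grey frame 232 x 182 x 16 mm with a clear window. Faster than 0.8 rad/s (bar about 0.2 m/s) in the last 0.25 rad is a slam; let go only when it is shut or within 3 mm of it
- lid_bar (a point): centre of the black round bar at the middle of the lid's front edge: 44 mm long, parallel to the hinge, 20 mm thick, on a 16 mm wide stem, 39 mm before the edge; 270 mm from the hinge line along the lid and 8 mm above the lid's underside (the plane of the hinge line). Pinched on its two end faces it turns freely between the fingers, so the tool can keep its direction
- buffer_bottle: white 100 ml bottle with blue cap, 56 mm in diameter, 103 mm high, loose bystander; origin: centre of its underside
- tape_roll: roll of brown packing tape, 96 mm in diameter, 48 mm high, lying flat, loose bystander; origin: centre of its underside

How it is judged:
By the outcome, as a careful person would: the job done as asked, in the order asked, and still so for the second after the job is handed in, with the robot touching nothing.
It also fails if it takes over 64 s, if anything falls off the work surface, if the arm or the gripper's body presses on something with over 40 N, if the wrist force passes 120 N, or if a joint passes its speed limit or range.

## Robot

A 7-joint arm with a two-finger parallel gripper is mounted at the origin on a cart in front of the work surface, level with it; the furniture and walls round the work are solid. World frame = base frame: x ahead of the robot, y to its left, z up, the work surface at z = 0. Lengths are in m, angles in rad, forces in N, time in s.
With the tool pointing down it reaches from about 0.425 to 0.875 m from the base axis. Payload 4.7 kg.
Tool frame: the origin (TCP) lies midway between the tips of the shut fingers; the grasp point (between the pads) lies 19 mm behind it; z points along the fingers, y is the line along which they close (so a half turn about z gives the same grasp; the last joint's range is limited). The gripper opens to 87 mm and grips with 3 to 60 N. Pads are 19 mm wide; open, the fingers measure 117 mm over their backs; the gripper's body (75 mm by 190 mm) begins 51 mm behind the grasp point.
Start: joints at [-1.322, 0.321, -0.07, 1.45, 0.023, 1.371, -0.057], TCP at [0.151, 0.632, 0.223] pointing down, gripper open.
Joint ranges: [-2.86, 2.86], [-0.3, 2.09], [-1.38, 1.24], [0.06, 2.45], [-1.56, 4.7], [0.09, 2.05], [-2.69, 2.69]. Speed limits (rad/s): [2.57, 2.57, 3.14, 3.14, 3.14, 3.14, 3.14].

## Interface

Orientations are given as a rotation vector (axis times angle).
In Python, from bench import ctrl gives the robot as it stands. The module is installed in compiled form; this text tells all that it offers.
- The arm moves only by the shell command python3 -m handwheel 'ROWS' [FORCE]. ROWS is JSON, a list of rows, each a list of 7 numbers: the finger opening in m, from 0 to 0.087, then the shift along the tool's x, y, z in m, then the turn, a rotation vector about the tool's x, y, z in degrees. A call has 1 to 12 rows; each row shifts and turns the commanded pose from where the row before left it, along the tool's axes as they then stand; what a row does not reach is not made up. A row lasts 1/8 s, in which the tool goes at most 62.5 mm and 10.7 degrees, less where a joint would pass 70% of its speed; a pose out of reach is approached as far as the arm can. A call is refused whole if a number of a shift passes 0.0625 or a number of a turn 10.7, either way. A call with a gripper value outside its range is refused whole. The fingers move at their own pace and stop on an object; FORCE is the grip in N (left out, the last holds). Time passes only in rows, so rows that do not move let the fingers close. It gives the time, the measured TCP pose, the force, the opening and the grip force at its end, in the units of the state.
- ctrl.get_state(): the state, without advancing time (a new reading comes with each control period).
- ctrl.get_image(name): name is "scene" or "top"; returns (picture, depth): 480x640x3 uint8, blue, green, red; 480x640 float32, m along the optical axis (not along the pixel's ray), 0 where there is no reading.
- ctrl.camera_info(name): a dict with "intrinsics" (3x3 intrinsics, pixels), "R" (3x3) and "t" (3): a world point X has camera coordinates R X + t. Camera axes: x right, y down, z forward; pixel columns grow to the right and rows downward; lengths in m; the calibration is good to about 2 mm. A picture is of the moment at which its call begins. camera_info takes no time and is no camera call.
- ctrl.close_job(): hands the job in; it is judged then, once.
The state is a dict: "time": time; "joint_positions": joint angles; "qd": joint speeds; "joint_torque": joint torques, N m; "position": TCP position; "tool_rot": TCP orientation; "ft_force": force on the tool from outside, world axes, zero at the start; "torque": the same for the moment, N m; "grip_width": opening from 0.0 (shut) to 1.0 (fully open); "grip_force": force on a finger pad.
Only numpy, scipy, OpenCV 4.12 (cv2) and the standard library are available. Lean on these libraries where they do the work, as an engineer would, in place of code of your own. Each camera call takes 0.05 s, during which the arm holds its last target. There are 200 camera calls.

## Working session

There is one attempt and no reset: what is moved stays moved. The work goes in short steps, Python scripts to look and compute and a shell command to move; the robot and the scene stay as the last step left them, time stands still between calls to the robot, and variables do not carry over. Pictures are saved under pics/ and viewed, at most 10 in all, crops included, and the job is handed in when it is done.

```bash
mkdir -p pics
python3 - <<'E'
from bench import ctrl
import cv2,numpy as np
for n in("scene","top"):
    im,d=ctrl.get_image(n);cv2.imwrite(f"pics/{n}0.png",im);np.savez(f"{n}0.npz",im=im,d=d)
    c=ctrl.camera_info(n);print(n,c["intrinsics"],c["R"],c["t"])
s=ctrl.get_state();print(s)
E
```

```text
scene [[605.43661529   0.         328.99381892]
 [  0.         605.43661529 243.44968557]
 [  0.           0.           1.        ]] [[-0.86651708 -0.49913304 -0.00378983]
 [-0.4323249   0.75428688 -0.49411181]
 [ 0.24948614 -0.42651788 -0.86939011]] [0.5810513  0.24638176 0.90269517]
top [[541.30498058   0.         321.33755045]
 [  0.         541.30498058 228.52859789]
 [  0.           0.           1.        ]] [[-0.04115695 -0.99914778 -0.00313283]
 [-0.97418899  0.04082496 -0.22201157]
 [ 0.22195027 -0.00608535 -0.975039  ]] [0.09430411 0.62132372 0.83479279]
{'time': 0.1, 'joint_positions': array([-1.32190261,  0.32174358, -0.07008752,  1.45154589,  0.02263088,
        1.37079915, -0.05689417]), 'qd': array([-0.00064723,  0.00050778,  0.00095504, -0.00305129,  0.00111411,
       -0.00184407,  0.00155485]), 'joint_torque': array([-1.81346854e-04, -4.92570376e+01, -4.05796096e-01, -3.13401461e+01,
       -6.43779687e-02,  3.95997043e-02,  8.34085176e-05]), 'position': array([0.15115937, 0.63167359, 0.22157793]), 'tool_rot': array([-3.67891190e-01, -3.11989776e+00,  2.68206725e-03]), 'ft_force': array([ 0.64692619,  0.84232287, -0.20401467]), 'torque': array([-0.03216386,  0.04996848, -0.02413234]), 'grip_force': 0.0, 'grip_width': 1.0014555119167678}
```

View pics/scene0.png

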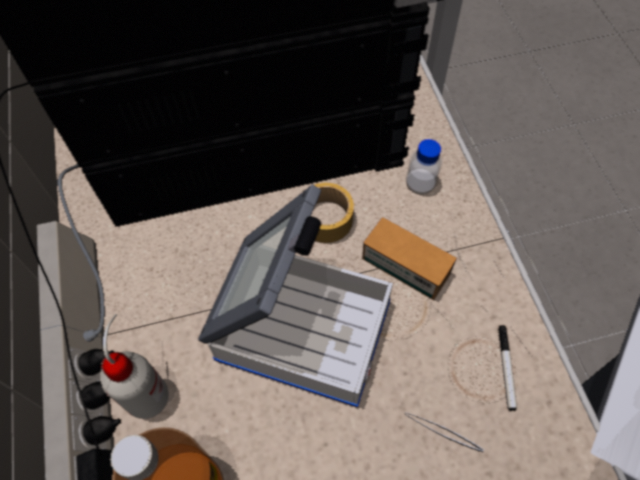

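View pics/top0.png

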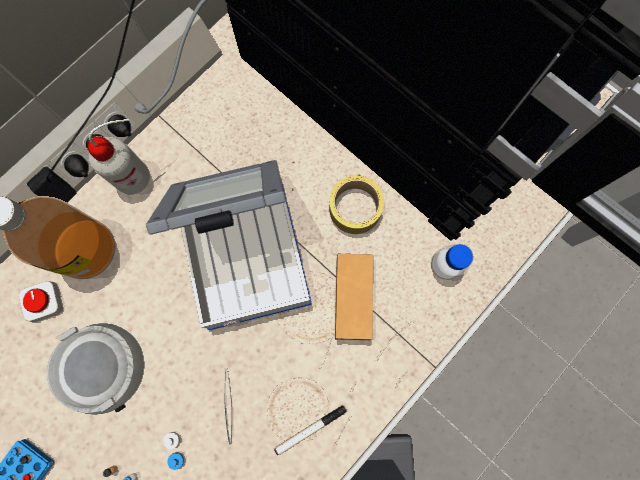

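The scene view shows the half-open lid with its bar at (307,236), and the carton at (408,258). In the top view the carton spans about (336-373, 254-340), the bar is at (213,221), the chest's front rim runs from (203,325) to (310,303), the tape is at (357,204) and the bottle cap at (459,257).

```bash
cat > h.py <<'E'
import numpy as np,cv2
from bench import ctrl
from scipy.spatial.transform import Rotation as Ro
def ray(n,u,v):
    c=ctrl.camera_info(n);R=np.array(c["R"]);t=np.array(c["t"])
    return -R.T@t, R.T@np.linalg.inv(c["intrinsics"])@[u,v,1]
def onz(n,u,v,z):
    o,d=ray(n,u,v);return o+d*(z-o[2])/d[2]
def pt(n,u,v,depth):
    o,d=ray(n,u,v);return o+d*depth
def mid(a,b):
    (o,d),(p,e)=a,b
    s=np.linalg.lstsq(np.c_[d,-e],p-o,rcond=None)[0]
    return (o+d*s[0]+p+e*s[1])/2,np.linalg.norm(o+d*s[0]-p-e*s[1])
E
cat > m.py <<'E'
from h import *
np.set_printoptions(precision=4,suppress=True)
D={n:np.load(n+"0.npz") for n in("scene","top")}
def blob(n,f,box):
    im=D[n]["im"];hsv=cv2.cvtColor(im,cv2.COLOR_BGR2HSV)
    m=np.zeros(im.shape[:2],np.uint8);x0,y0,x1,y1=box
    m[y0:y1,x0:x1]=f(hsv)[y0:y1,x0:x1]*255
    m=cv2.morphologyEx(m,cv2.MORPH_OPEN,np.ones((3,3)))
    c=max(cv2.findContours(m,0,2)[0],key=cv2.contourArea);return c,m
org=lambda h:(h[...,0]<20)&(h[...,1]>120)&(h[...,2]>90)
for n,box in(("top",(320,240,390,350)),("scene",(355,215,460,300))):
    c,_=blob(n,org,box);b=cv2.boxPoints(cv2.minAreaRect(c)) if n=="top" else cv2.approxPolyDP(c,6,True)[:,0]
    P=np.array([onz(n,*q,.058) for q in b]);print(n,"carton",P[:,:2].tolist(),"mean",P.mean(0),"len",np.linalg.norm(np.roll(P,-1,0)-P,axis=1))
dark=lambda h:(h[...,2]<45)
cen=[]
for n,box in(("top",(190,205,238,238)),("scene",(290,212,325,258))):
    c,_=blob(n,dark,box);r=cv2.minAreaRect(c);print(n,"bar px",r,cv2.contourArea(c));cen.append(ray(n,*r[0]))
    m=np.zeros((480,640),np.uint8);cv2.drawContours(m,[c],-1,255,-1);d=D[n]["d"];dm=np.median(d[(m>0)&(d>0)]);print("depthpt",pt(n,*r[0],dm))
print("bar",mid(*cen))
yel=lambda h:(abs(h[...,0].astype(int)-25)<8)&(h[...,1]>110)
c,_=blob("top",yel,(315,165,400,245));(u,v),r=cv2.minEnclosingCircle(c);print("tape",u,v,r,onz("top",u,v,.03))
blue=lambda h:(abs(h[...,0].astype(int)-112)<12)&(h[...,1]>150)&(h[...,2]>80)
c,_=blob("top",blue,(430,230,490,290));(u,v),r=cv2.minEnclosingCircle(c);print("bottle",onz("top",u,v,.1))
# front rim corners from bottom: print depth-derived heights near
for u,v in((203,325),(310,303),(309,296),(186,238)): print("rim",u,v,onz("top",u,v,.075), D["top"]["d"][v-2:v+3,u-2:u+3].mean())
s=cv2.resize(D["top"]["im"][150:350,130:330],None,fx=3,fy=3,interpolation=2);cv2.imwrite("pics/chest.png",s)
print(Ro.from_rotvec(ctrl.get_state()["tool_rot"]).as_matrix())
E
python3 m.py
```

```text
top carton [[0.4441768056762641, 0.0542230205986417], [0.5832156211135345, 0.044942167768356925], [0.5794735782328464, -0.01569682980247375], [0.4406304812803254, -0.0043555358295084695]] mean [0.5119 0.0198 0.058 ] len [0.1393 0.0608 0.1393 0.0587]
scene carton [[0.5775310782913364, -0.011231935560226836], [0.5793701908956361, 0.04460059987162179], [0.44287324091016733, 0.04882736808682486], [0.44358860550314927, -0.005756845134641975]] mean [0.5108 0.0191 0.058 ] len [0.0559 0.1366 0.0546 0.1341]
top bar px ((214.73532104492188, 225.44119262695312), (7.518604278564453, 36.62287902832031), 75.96376037597656) 219.0
depthpt [0.5774 0.198  0.3181]
scene bar px ((307.58343505859375, 236.05801391601562), (16.985733032226562, 38.23783874511719), 23.498565673828125) 536.0
depthpt [0.5801 0.2032 0.3182]
bar (array([0.5808, 0.1997, 0.311 ]), np.float64(0.0031996561969493543))
tape 356.0035095214844 204.32518005371094 28.95305633544922 [0.675  0.0053 0.03  ]
bottle [ 0.5639 -0.1503  0.1   ]
rim 203 325 [0.4735 0.2639 0.075 ] 0.8338302
rim 310 303 [0.5013 0.0918 0.075 ] 0.9308722
rim 309 296 [0.5127 0.093  0.075 ] 0.91140336
rim 186 238 [0.6169 0.2931 0.075 ] 0.90008634
[[-0.9726  0.2326 -0.0003]
 [ 0.2326  0.9726 -0.0017]
 [-0.0001 -0.0017 -1.    ]]
```

View pics/chest.png

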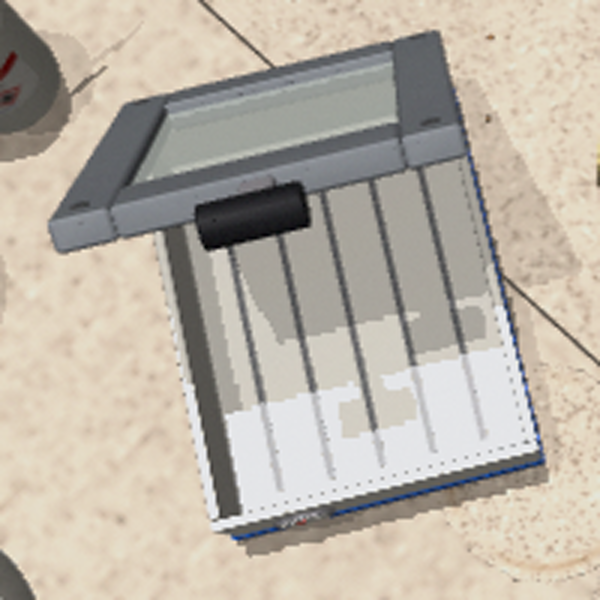

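The crop shows the front rim corners at about (201.7,327.3) and (309.3,299.3) in full-image pixels, the right wall's top running to (286.5,202), and the carton clear to the right of the chest.

```bash
cat > plan.py <<'E'
import sys
from h import *
# target TCP x y z yaw lean n  -> rows (n equal steps, straight line + slerp)
def Rt(yaw,lean):
    p,a=np.radians([yaw,lean]);f=np.array([np.cos(p),np.sin(p),0]);z=np.sin(a)*f-np.array([0,0,np.cos(a)])
    y=np.array([-np.sin(p),np.cos(p),0]);return np.c_[np.cross(y,z),y,z]
def rows(p0,R0,x,y,z,yaw,lean,n):
    n=int(n);dp=(np.array([x,y,z])-p0)/n;w=(Ro.from_matrix(R0).inv()*Ro.from_matrix(Rt(yaw,lean))).as_rotvec()/n
    R=Ro.from_matrix(R0);out=[]
    for i in range(n):
        out.append([float(v) for v in np.r_[np.round(R.inv().apply(dp),4),np.round(np.degrees(w),1)]]);R=R*Ro.from_rotvec(w)
    return out
if __name__=="__main__":
    s=ctrl.get_state();p,R=s["position"],Ro.from_rotvec(s["tool_rot"]).as_matrix()
    a=sys.argv[1:]
    while a:
        t=[float(v) for v in a[:6]];a=a[6:]
        for r in rows(p,R,*t):print(r)
        print('--');p,R=np.array(t[:3]),Rt(t[3],t[4])
E
python3 - <<'E'
from h import *
np.set_printoptions(precision=4,suppress=True)
A=onz("top",201.7,327.3,.075);B=onz("top",309.3,299.3,.075);C=onz("top",286.5,202,.075)
print(A,B,C,np.linalg.norm(A-B),np.linalg.norm(B-C))
print("yaws",np.degrees(np.arctan2(-(A-B)[0],(A-B)[1])),np.degrees(np.arctan2((C-B)[1],(C-B)[0])))
A=onz("scene",391,283,.075);B=onz("scene",360,393,.075);print(A,B,np.linalg.norm(A-B),np.degrees(np.arctan2(-(B-A)[0],(B-A)[1])))
E
python3 plan.py .15 .6 .32 -13.4 0 2   .36 .32 .32 -10 10 8  .45 .06 .25 -4 25 8
```

```text
[0.4699 0.266  0.075 ] [0.5073 0.0927 0.075 ] [0.6717 0.1251 0.075 ] 0.17727792487724825 0.1675547849084603
yaws 12.171724038520619 11.148774428381378
[0.5073 0.0933 0.075 ] [0.4675 0.2658 0.075 ] 0.17700800401281636 12.994027037154998
[-0.0031, -0.0156, -0.0492, -0.0, 0.0, -0.0]
[-0.0031, -0.0156, -0.0492, -0.0, 0.0, -0.0]
--
[-0.0336, -0.028, 0.0, -0.0, -1.2, -0.4]
[-0.0334, -0.0282, 0.0007, -0.0, -1.2, -0.4]
[-0.0332, -0.0285, 0.0014, -0.0, -1.2, -0.4]
[-0.0329, -0.0287, 0.0021, -0.0, -1.2, -0.4]
[-0.0327, -0.0289, 0.0028, -0.0, -1.2, -0.4]
[-0.0324, -0.0292, 0.0035, -0.0, -1.2, -0.4]
[-0.0321, -0.0294, 0.0042, -0.0, -1.2, -0.4]
[-0.0318, -0.0297, 0.0049, -0.0, -1.2, -0.4]
--
[-0.0149, -0.0301, 0.0115, -0.2, -1.9, -0.7]
[-0.0142, -0.0303, 0.0119, -0.2, -1.9, -0.7]
[-0.0134, -0.0305, 0.0122, -0.2, -1.9, -0.7]
[-0.0126, -0.0307, 0.0125, -0.2, -1.9, -0.7]
[-0.0118, -0.0309, 0.0128, -0.2, -1.9, -0.7]
[-0.011, -0.0311, 0.013, -0.2, -1.9, -0.7]
[-0.0102, -0.0313, 0.0133, -0.2, -1.9, -0.7]
[-0.0094, -0.0315, 0.0135, -0.2, -1.9, -0.7]
--
```

```bash
python3 -m handwheel '[[0.087,-0.003,-0.0155,-0.049,0,0,0],[0.087,-0.003,-0.0155,-0.049,0,0,0],[0.087,-0.0335,-0.028,0,0,-1.2,-0.4],[0.087,-0.0335,-0.028,0.0005,0,-1.2,-0.4],[0.087,-0.033,-0.0285,0.0015,0,-1.2,-0.4],[0.087,-0.033,-0.0285,0.002,0,-1.2,-0.4],[0.087,-0.0325,-0.029,0.003,0,-1.2,-0.4],[0.087,-0.0325,-0.029,0.0035,0,-1.2,-0.4],[0.087,-0.032,-0.0295,0.004,0,-1.2,-0.4],[0.087,-0.032,-0.0295,0.005,0,-1.2,-0.4]]' 20
python3 -m handwheel '[[0.087,-0.015,-0.030,0.0115,-0.2,-1.9,-0.7],[0.087,-0.014,-0.030,0.012,-0.2,-1.9,-0.7],[0.087,-0.0135,-0.0305,0.012,-0.2,-1.9,-0.7],[0.087,-0.0125,-0.031,0.0125,-0.2,-1.9,-0.7],[0.087,-0.012,-0.031,0.013,-0.2,-1.9,-0.7],[0.087,-0.011,-0.031,0.013,-0.2,-1.9,-0.7],[0.087,-0.010,-0.0315,0.0135,-0.2,-1.9,-0.7],[0.087,-0.0095,-0.0315,0.0135,-0.2,-1.9,-0.7],[0.087,0,0,0,0,0,0]]'
python3 plan.py .462 .023 .1 -4.2 25 6 .4945 .0207 .0278 -4.2 25 4
```

```text
time: 1.35
position: [0.3597, 0.3193, 0.3201]
tool_rot: [0.265, 2.963, -0.03]
ft_force: [-0.1, 0.5, 0.7]
grip_width: 0.998
grip_force: 0.0
time: 2.48
position: [0.4757, 0.1, 0.2488]
tool_rot: [0.13, 2.764, -0.061]
ft_force: [-0.5, 0.1, -0.5]
grip_width: 0.999
grip_force: 0.0
[0.0101, -0.0124, 0.023, -0.3, -0.6, -0.1]
[0.0104, -0.0125, 0.0228, -0.3, -0.6, -0.1]
[0.0107, -0.0126, 0.0226, -0.3, -0.6, -0.1]
[0.0109, -0.0127, 0.0225, -0.3, -0.6, -0.1]
[0.0112, -0.0128, 0.0223, -0.3, -0.6, -0.1]
[0.0114, -0.0129, 0.0221, -0.3, -0.6, -0.1]
--
[0.0002, 0.0, 0.0198, 0.0, 0.0, 0.0]
[0.0002, 0.0, 0.0198, 0.0, 0.0, 0.0]
[0.0002, 0.0, 0.0198, 0.0, 0.0, 0.0]
[0.0002, 0.0, 0.0198, 0.0, 0.0, 0.0]
--
```

```bash
python3 -m handwheel '[[0.087,0.010,-0.0125,0.023,-0.3,-0.6,-0.1],[0.087,0.0105,-0.0125,0.023,-0.3,-0.6,-0.1],[0.087,0.0105,-0.0125,0.0225,-0.3,-0.6,-0.1],[0.087,0.011,-0.0125,0.0225,-0.3,-0.6,-0.1],[0.087,0.011,-0.013,0.0225,-0.3,-0.6,-0.1],[0.087,0.0115,-0.013,0.022,-0.3,-0.6,-0.1],[0.087,0,0,0,0,0,0]]'
python3 plan.py .4945 .0207 .0278 -4.2 25 5
python3 - <<'E'
from h import *
print(ctrl.get_state()["joint_positions"].round(2))
im,d=ctrl.get_image("top");cv2.imwrite("pics/pre.png",im[150:400,200:500])
E
```

```text
time: 3.35
position: [0.4656, 0.0271, 0.0982]
tool_rot: [0.098, 2.708, -0.024]
ft_force: [-0.4, 1.1, -0.1]
grip_width: 0.998
grip_force: 0.0
[0.0006, -0.0008, 0.0152, -0.0, -0.0, 0.0]
[0.0006, -0.0008, 0.0152, -0.0, -0.0, 0.0]
[0.0006, -0.0008, 0.0152, -0.0, -0.0, 0.0]
[0.0006, -0.0008, 0.0152, -0.0, -0.0, 0.0]
[0.0006, -0.0009, 0.0152, -0.0, -0.0, 0.0]
--
[-0.11 -0.27 -0.09  2.39  0.16  0.61  1.19]
```

View pics/pre.png

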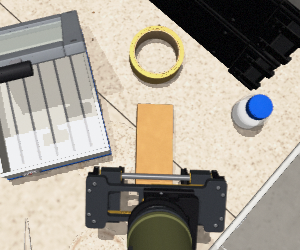

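The gripper straddles the carton (crop x 136–173), centred near crop x≈155. Joints 2 and 4 are close to their limits, so I'll descend and check.

```bash
python3 -m handwheel '[[0.087,0.0005,-0.001,0.015,0,0,0],[0.087,0.0005,-0.001,0.015,0,0,0],[0.087,0.0005,-0.001,0.015,0,0,0],[0.087,0.0005,-0.001,0.0155,0,0,0],[0.087,0.0005,-0.001,0.0155,0,0,0],[0.087,0,0,0,0,0,0]]'
python3 plan.py .4945 .0207 .0278 -4.2 25 1; python3 -c "
from h import *
print(ctrl.get_state()['joint_positions'].round(2))"
```

```text
time: 4.15
position: [0.4982, 0.0212, 0.031]
tool_rot: [0.096, 2.703, -0.022]
ft_force: [0.5, 1.1, -1.3]
grip_width: 1.001
grip_force: 0.0
[0.0047, -0.0007, 0.0014, 0.0, 0.1, 0.1]
--
[-0.08 -0.06 -0.09  2.39  0.25  0.4   1.12]
```

Close the gripper, then lift.

```bash
python3 -m handwheel '[[0.087,0.002,-0.0005,0.002,0,0,0],[0.05,0,0,0,0,0,0],[0.04,0,0,0,0,0,0],[0.04,0,0,0,0,0,0],[0.04,0,0,0,0,0,0],[0.04,0,0,0,0,0,0],[0.04,0,0,0,0,0,0]]' 30
python3 plan.py .4975 .0205 .15 -4.2 25 6
```

```text
time: 5.03
position: [0.4963, 0.0196, 0.028]
tool_rot: [0.098, 2.703, -0.023]
ft_force: [-3.7, -0.7, 5.7]
grip_width: 0.686
grip_force: 30.0
[-0.0088, 0.0001, -0.0183, -0.0, 0.0, 0.0]
[-0.0088, 0.0002, -0.0183, -0.0, 0.0, 0.0]
[-0.0088, 0.0002, -0.0183, -0.0, 0.0, 0.0]
[-0.0088, 0.0002, -0.0183, -0.0, 0.0, 0.0]
[-0.0088, 0.0002, -0.0183, -0.0, 0.0, 0.0]
[-0.0088, 0.0002, -0.0183, -0.0, 0.0, 0.0]
--
```

Opening 59.7 mm matches the carton's width. Next comes the lift and the carry.

```bash
python3 -m handwheel '[[0.04,-0.009,0,-0.0185,0,0,0],[0.04,-0.009,0,-0.0185,0,0,0],[0.04,-0.009,0,-0.0185,0,0,0],[0.04,-0.009,0,-0.0185,0,0,0],[0.04,-0.009,0,-0.0185,0,0,0],[0.04,-0.009,0,-0.0185,0,0,0],[0.04,0,0,0,0,0,0]]'
python3 plan.py .535 .150 .150 12 25 10 .558 .194 .125 12 25 4
```

```text
time: 5.9
position: [0.4989, 0.0196, 0.1523]
tool_rot: [0.098, 2.701, -0.022]
ft_force: [-0.0, -0.9, -3.0]
grip_width: 0.684
grip_force: 30.0
[-0.0023, 0.0133, 0.0013, -0.7, 0.0, -1.5]
[-0.0027, 0.0132, 0.0015, -0.7, 0.0, -1.5]
[-0.003, 0.0131, 0.0016, -0.7, 0.0, -1.5]
[-0.0033, 0.013, 0.0018, -0.7, 0.0, -1.5]
[-0.0036, 0.0129, 0.002, -0.7, 0.0, -1.5]
[-0.004, 0.0128, 0.0021, -0.7, 0.0, -1.5]
[-0.0043, 0.0126, 0.0023, -0.7, 0.0, -1.5]
[-0.0046, 0.0125, 0.0024, -0.7, 0.0, -1.5]
[-0.0049, 0.0123, 0.0026, -0.7, 0.0, -1.5]
[-0.0053, 0.0122, 0.0027, -0.7, 0.0, -1.5]
--
[-0.0045, 0.0096, 0.009, 0.0, 0.0, 0.0]
[-0.0045, 0.0096, 0.009, 0.0, 0.0, 0.0]
[-0.0045, 0.0096, 0.009, 0.0, 0.0, 0.0]
[-0.0045, 0.0096, 0.009, 0.0, 0.0, 0.0]
--
```

```bash
python3 -m handwheel '[[0.04,-0.0025,0.013,0.0015,-0.7,0,-1.5],[0.04,-0.0025,0.013,0.0015,-0.7,0,-1.5],[0.04,-0.003,0.013,0.0015,-0.7,0,-1.5],[0.04,-0.0035,0.013,0.002,-0.7,0,-1.5],[0.04,-0.0035,0.013,0.002,-0.7,0,-1.5],[0.04,-0.004,0.013,0.002,-0.7,0,-1.5],[0.04,-0.0045,0.0125,0.0025,-0.7,0,-1.5],[0.04,-0.0045,0.0125,0.0025,-0.7,0,-1.5],[0.04,-0.005,0.0125,0.0025,-0.7,0,-1.5],[0.04,-0.005,0.012,0.0025,-0.7,0,-1.5],[0.04,0,0,0,0,0,0]]'
python3 plan.py  .558 .194 .125 12 25 4
python3 - <<'E'
from h import *
im,d=ctrl.get_image("scene");cv2.imwrite("pics/carry.png",im[120:420,180:580])
E
```

```text
time: 7.28
position: [0.534, 0.1507, 0.1486]
tool_rot: [-0.295, 2.69, 0.064]
ft_force: [-0.6, -0.7, -2.0]
grip_width: 0.685
grip_force: 30.0
[-0.0049, 0.0093, 0.0088, 0.0, 0.0, 0.1]
[-0.0049, 0.0093, 0.0088, 0.0, 0.0, 0.1]
[-0.0049, 0.0093, 0.0088, 0.0, 0.0, 0.1]
[-0.0049, 0.0093, 0.0088, 0.0, 0.0, 0.1]
--
```

View pics/carry.png

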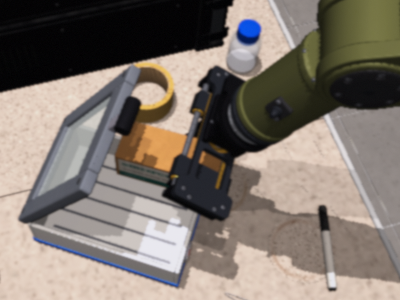

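The carton is held level over the chest (crop 118–225, 125–185), clear of the bar at (128,115). I'll move in and down.

```bash
python3 -m handwheel '[[0.04,-0.005,0.0095,0.009,0,0,0],[0.04,-0.005,0.0095,0.009,0,0,0],[0.04,-0.005,0.0095,0.009,0,0,0],[0.04,-0.005,0.009,0.009,0,0,0.2],[0.04,0,0,0,0,0,0]]'
python3 plan.py  .568 .1965 .06 12 25 5 .5706 .1968 .039 12 25 4
```

```text
time: 7.95
position: [0.5581, 0.1947, 0.1233]
tool_rot: [-0.291, 2.692, 0.065]
ft_force: [-0.5, 0.2, -1.8]
grip_width: 0.691
grip_force: 30.0
[0.0035, -0.0001, 0.0123, 0.0, -0.0, 0.1]
[0.0035, -0.0001, 0.0123, 0.0, -0.0, 0.1]
[0.0035, -0.0001, 0.0123, 0.0, -0.0, 0.1]
[0.0035, -0.0001, 0.0123, 0.0, -0.0, 0.1]
[0.0035, -0.0001, 0.0123, 0.0, -0.0, 0.1]
--
[0.0016, -0.0001, 0.005, 0.0, 0.0, 0.0]
[0.0016, -0.0001, 0.005, 0.0, 0.0, 0.0]
[0.0016, -0.0001, 0.005, 0.0, 0.0, 0.0]
[0.0016, -0.0001, 0.005, 0.0, 0.0, 0.0]
--
```

```bash
python3 -m handwheel '[[0.04,0.0035,0,0.0125,0,0,0],[0.04,0.0035,0,0.0125,0,0,0],[0.04,0.0035,0,0.012,0,0,0],[0.04,0.0035,0,0.012,0,0,0],[0.04,0.0035,0,0.012,0,0,0],[0.04,0.0015,0,0.005,0,0,0],[0.04,0.0015,0,0.005,0,0,0],[0.04,0.0015,0,0.004,0,0,0],[0.04,0,0,0,0,0,0]]'
python3 plan.py  .5706 .1968 .038 12 25 1
```

```text
time: 9.07
position: [0.5698, 0.1959, 0.0469]
tool_rot: [-0.288, 2.691, 0.065]
ft_force: [-0.0, 0.1, -1.3]
grip_width: 0.69
grip_force: 30.0
[0.0029, 0.0007, 0.0085, 0.1, 0.0, 0.2]
--
```

```bash
python3 -m handwheel '[[0.04,0.0015,0.0005,0.0035,0,0,0],[0.04,0.001,0,0.002,0,0,0],[0.04,0.001,0,0.002,0,0,0],[0.04,0,0,0,0,0,0]]'
```

```text
time: 9.57
position: [0.5696, 0.1964, 0.0385]
tool_rot: [-0.288, 2.692, 0.064]
ft_force: [0.4, -0.5, -1.5]
grip_width: 0.689
grip_force: 30.0
```

```bash
python3 -m handwheel '[[0.04,0.0005,0,0.001,0,0,0],[0.04,0,0,0,0,0,0]]';python3 -m handwheel '[[0.04,0.0005,0,0.001,0,0,0],[0.04,0,0,0,0,0,0]]'
```

```text
time: 9.82
position: [0.57, 0.1966, 0.0381]
tool_rot: [-0.288, 2.69, 0.065]
ft_force: [-0.8, -0.0, 0.3]
grip_width: 0.687
grip_force: 30.0
time: 10.07
position: [0.57, 0.1966, 0.038]
tool_rot: [-0.288, 2.69, 0.064]
ft_force: [-8.4, -2.7, 10.9]
grip_width: 0.687
grip_force: 30.0
```

The floor is reached (10.9 N). Release, then back out along the tool axis.

```bash
python3 -m handwheel '[[0.087,0,0,0,0,0,0],[0.087,0,0,0,0,0,0],[0.087,0,0,0,0,0,0],[0.087,0,0,0,0,0,0],[0.087,0,0,-0.01,0,0,0],[0.087,0,0,-0.03,0,0,0],[0.087,0,0,-0.03,0,0,0],[0.087,0,0,-0.03,0,0,0],[0.087,0,0,-0.02,0,0,0],[0.087,0,0,0,0,0,0]]'
python3 - <<'E'
from h import *
np.set_printoptions(precision=4,suppress=True)
b,e=mid(ray("top",214,221.7),ray("scene",307.5,236));print("bar",b,e)
yaw=np.radians(12);f=np.array([np.cos(yaw),np.sin(yaw)]);c=np.array([.6,.203])
print("chest xy",(b[:2]-c)@f,(b[:2]-c)@[-f[1],f[0]])
for th in(1.0,1.02,1.04,1.06,1.08):print(th,.115-.27*np.cos(th)+.008*np.sin(th),.075+.27*np.sin(th)+.008*np.cos(th))
im,d=ctrl.get_image("top");cv2.imwrite("pics/placed.png",cv2.resize(im[150:400,150:450],None,fx=2,fy=2))
E
python3 plan.py .483 .178 .26 12 10 8
```

```text
time: 11.32
position: [0.5209, 0.1862, 0.1478]
tool_rot: [-0.288, 2.687, 0.066]
ft_force: [0.1, 0.6, -1.1]
grip_width: 1.0
grip_force: 0.0
bar [0.583  0.2001 0.3118] 0.0013215770522335872
chest xy -0.017264110146312482 0.0006657868191875626
1.0 -0.024149854705934563 0.3065195843450772
1.02 -0.019491942662350478 0.3092560935363412
1.04 -0.014780235634903459 0.31189890341356363
1.06 -0.010016618243582524 0.31444695688803054
1.08 -0.005202995871830216 0.31689923477232573
[-0.0017, 0.0, -0.0149, 0.0, 1.9, 0.0]
[-0.0012, 0.0, -0.0149, 0.0, 1.9, 0.0]
[-0.0007, 0.0, -0.015, 0.0, 1.9, 0.0]
[-0.0002, 0.0, -0.015, 0.0, 1.9, 0.0]
[0.0003, 0.0, -0.015, 0.0, 1.9, 0.0]
[0.0008, 0.0, -0.015, 0.0, 1.9, 0.0]
[0.0013, 0.0, -0.0149, 0.0, 1.9, 0.0]
[0.0018, 0.0, -0.0149, 0.0, 1.9, 0.0]
--
```

View pics/placed.png

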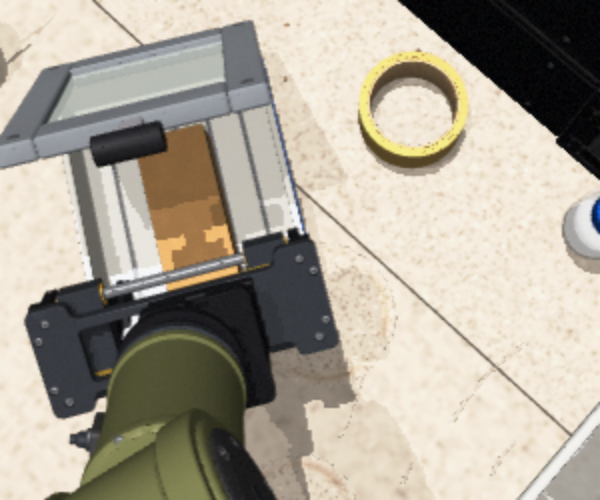

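The carton lies lengthwise in the chest (crop 140–245, 125–290), clear of the walls; bar at crop (128,143), lid angle ≈1.035. Moving up and over the bar.

```bash
python3 -m handwheel '[[0.087,-0.0015,0,-0.015,0,1.9,0],[0.087,-0.001,0,-0.015,0,1.9,0],[0.087,-0.0005,0,-0.015,0,1.9,0],[0.087,0,0,-0.015,0,1.9,0],[0.087,0.0005,0,-0.015,0,1.9,0],[0.087,0.001,0,-0.015,0,1.9,0],[0.087,0.0015,0,-0.015,0,1.9,0],[0.087,0.002,0,-0.015,0,1.9,0],[0.087,0,0,0,0,0,0]]'
python3 plan.py .483 .178 .40 12 10 5 .5709 .1977 .3814 12 10 5
```

```text
time: 12.5
position: [0.482, 0.1774, 0.2587]
tool_rot: [-0.316, 2.954, 0.028]
ft_force: [-0.1, -0.1, -0.4]
grip_width: 0.997
grip_force: 0.0
[-0.0051, 0.0001, -0.0278, 0.0, -0.0, 0.0]
[-0.0051, 0.0001, -0.0278, 0.0, -0.0, 0.0]
[-0.0051, 0.0001, -0.0278, 0.0, -0.0, 0.0]
[-0.0051, 0.0001, -0.0278, 0.0, -0.0, 0.0]
[-0.0051, 0.0001, -0.0278, 0.0, -0.0, 0.0]
--
[-0.0171, 0.0002, 0.0068, 0.0, 0.0, 0.0]
[-0.0171, 0.0002, 0.0068, 0.0, 0.0, 0.0]
[-0.0171, 0.0002, 0.0068, 0.0, 0.0, 0.0]
[-0.0171, 0.0002, 0.0068, 0.0, 0.0, 0.0]
[-0.0171, 0.0002, 0.0068, 0.0, 0.0, 0.0]
--
```

```bash
python3 -m handwheel '[[0.087,-0.005,0,-0.028,0,0,0],[0.087,-0.005,0,-0.028,0,0,0],[0.087,-0.005,0,-0.028,0,0,0],[0.087,-0.005,0,-0.028,0,0,0],[0.087,-0.005,0,-0.028,0,0,0],[0.087,-0.017,0,0.007,0,0,0],[0.087,-0.017,0,0.007,0,0,0],[0.087,-0.017,0,0.007,0,0,0],[0.087,-0.017,0,0.007,0,0,0],[0.087,-0.017,0,0.007,0,0,0],[0.087,0,0,0,0,0,0]]'
python3 plan.py .5862 .2009 .2928 12 10 5;python3 - <<'E'
from h import *
im,d=ctrl.get_image("scene");cv2.imwrite("pics/prebar.png",im[120:420,180:580])
E
```

```text
time: 13.88
position: [0.5704, 0.1961, 0.3782]
tool_rot: [-0.316, 2.958, 0.027]
ft_force: [-0.8, 0.0, 0.2]
grip_width: 1.003
grip_force: 0.0
[-0.0004, 0.0003, 0.0174, 0.0, -0.1, 0.0]
[-0.0004, 0.0003, 0.0174, 0.0, -0.1, 0.0]
[-0.0003, 0.0003, 0.0174, 0.0, -0.1, 0.0]
[-0.0003, 0.0003, 0.0174, 0.0, -0.1, 0.0]
[-0.0003, 0.0003, 0.0174, 0.0, -0.1, 0.0]
--
```

View pics/prebar.png

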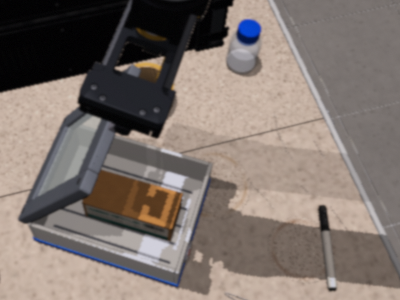

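The carton sits flat in the chest (crop 85–182, 172–235) and the gripper is above the bar. Descend and pinch.

```bash
python3 -m handwheel '[[0.087,-0.0005,0.0005,0.0175,0,0,0],[0.087,-0.0005,0.0005,0.0175,0,0,0],[0.087,-0.0005,0,0.0175,0,0,0],[0.087,0,0,0.0175,0,0,0],[0.087,0,0,0.0175,0,0,0],[0.087,0,0,0,0,0,0]]'
python3 -m handwheel '[[0.03,0,0,0,0,0,0],[0.03,0,0,0,0,0,0],[0.03,0,0,0,0,0,0],[0.03,0,0,0,0,0,0],[0.03,0,0,0,0,0,0],[0.03,0,0,0,0,0,0]]' 40
```

```text
time: 14.68
position: [0.5847, 0.2004, 0.2929]
tool_rot: [-0.317, 2.957, 0.027]
ft_force: [-0.1, -0.7, -0.1]
grip_width: 0.999
grip_force: 0.0
time: 15.42
position: [0.5856, 0.2003, 0.2953]
tool_rot: [-0.316, 2.954, 0.027]
ft_force: [0.1, -1.8, 0.6]
grip_width: 0.505
grip_force: 40.0
```

```bash
cat > arc.py <<'E'
import numpy as np,sys
t0,t1,n=float(sys.argv[1]),float(sys.argv[2]),int(sys.argv[3])
a=np.radians(10)
th=np.linspace(t0,t1,n+1);B=np.c_[.115-.27*np.cos(th)+.008*np.sin(th),.075+.27*np.sin(th)+.008*np.cos(th)]
d=np.diff(B,axis=0)
for D in d:print([round(float(-D[0]*np.cos(a)-D[1]*np.sin(a)),4),0,round(float(D[0]*np.sin(a)-D[1]*np.cos(a)),4)])
print("total fwd,up",B[-1]-B[0])
E
python3 arc.py 1.045 .69 9; python3 arc.py .69 .30 11;python3 arc.py .3 0 15
```

```text
[0.01, 0, 0.0036]
[0.0099, 0, 0.004]
[0.0097, 0, 0.0043]
[0.0095, 0, 0.0047]
[0.0094, 0, 0.0051]
[0.0091, 0, 0.0055]
[0.0089, 0, 0.0058]
[0.0087, 0, 0.0062]
[0.0084, 0, 0.0065]
total fwd,up [-0.07455    -0.05950983]
[0.0074, 0, 0.0061]
[0.0071, 0, 0.0064]
[0.0069, 0, 0.0066]
[0.0067, 0, 0.0069]
[0.0064, 0, 0.0071]
[0.0062, 0, 0.0073]
[0.0059, 0, 0.0075]
[0.0056, 0, 0.0077]
[0.0054, 0, 0.0079]
[0.0051, 0, 0.0081]
[0.0048, 0, 0.0083]
total fwd,up [-0.05243256 -0.09060186]
[0.0026, 0, 0.0048]
[0.0025, 0, 0.0048]
[0.0024, 0, 0.0049]
[0.0023, 0, 0.0049]
[0.0022, 0, 0.0049]
[0.0021, 0, 0.005]
[0.002, 0, 0.005]
[0.0019, 0, 0.0051]
[0.0018, 0, 0.0051]
[0.0017, 0, 0.0051]
[0.0016, 0, 0.0052]
[0.0015, 0, 0.0052]
[0.0014, 0, 0.0052]
[0.0013, 0, 0.0053]
[0.0011, 0, 0.0053]
total fwd,up [-0.01442331 -0.07943315]
```

```bash
python3 -m handwheel '[[0.03,0.010,0,0.0035,0,0,0],[0.03,0.010,0,0.004,0,0,0],[0.03,0.0095,0,0.0045,0,0,0],[0.03,0.0095,0,0.0045,0,0,0],[0.03,0.0095,0,0.005,0,0,0]]';python3 -m handwheel '[[0.03,0.009,0,0.0055,0,0,0],[0.03,0.009,0,0.006,0,0,0],[0.03,0.0085,0,0.006,0,0,0],[0.03,0.0085,0,0.0065,0,0,0],[0.03,0,0,0,0,0,0]]'
```

```text
time: 16.05
position: [0.5422, 0.1914, 0.2647]
tool_rot: [-0.316, 2.953, 0.028]
ft_force: [7.7, 1.8, -5.5]
grip_width: 0.501
grip_force: 40.0
time: 16.68
position: [0.5117, 0.1851, 0.2341]
tool_rot: [-0.317, 2.955, 0.028]
ft_force: [7.7, 1.9, -8.7]
grip_width: 0.503
grip_force: 40.0
```

Tracking well, about 11 N radial. I'll trim inwards slightly and continue.

```bash
python3 -m handwheel '[[0.03,0.007,0,0.0065,0,0,0],[0.03,0.0065,0,0.007,0,0,0],[0.03,0.0065,0,0.007,0,0,0],[0.03,0.0065,0,0.007,0,0,0],[0.03,0.0065,0,0.007,0,0,0],[0.03,0.006,0,0.0075,0,0,0]]';python3 -m handwheel '[[0.03,0.006,0,0.0075,0,0,0],[0.03,0.0055,0,0.0075,0,0,0],[0.03,0.0055,0,0.008,0,0,0],[0.03,0.005,0,0.008,0,0,0],[0.03,0.005,0,0.0085,0,0,0],[0.03,0,0,0,0,0,0]]'
python3 -c "
from h import *
print(ctrl.get_state()['joint_positions'].round(2))"
```

```text
time: 17.42
position: [0.4807, 0.1787, 0.1873]
tool_rot: [-0.317, 2.956, 0.028]
ft_force: [-3.5, 0.7, 3.6]
grip_width: 0.504
grip_force: 40.0
time: 18.18
position: [0.4624, 0.1749, 0.1431]
tool_rot: [-0.317, 2.954, 0.029]
ft_force: [-0.4, 5.7, -5.4]
grip_width: 0.503
grip_force: 40.0
[-0.26 -0.07 -0.18  2.06  0.03  0.98  1.34]
```

```bash
python3 -m handwheel '[[0.03,0.0025,0,0.005,0,0,0],[0.03,0.0025,0,0.005,0,0,0],[0.03,0.0025,0,0.005,0,0,0],[0.03,0.0025,0,0.005,0,0,0],[0.03,0.002,0,0.005,0,0,0],[0.03,0.002,0,0.005,0,0,0],[0.03,0.002,0,0.005,0,0,0]]';python3 -m handwheel '[[0.03,0.002,0,0.005,0,0,0],[0.03,0.002,0,0.005,0,0,0],[0.03,0.0015,0,0.005,0,0,0],[0.03,0.0015,0,0.005,0,0,0],[0.03,0.0015,0,0.005,0,0,0],[0.03,0,0,0,0,0,0]]'
```

```text
time: 19.05
position: [0.4535, 0.173, 0.107]
tool_rot: [-0.317, 2.952, 0.03]
ft_force: [-2.1, 4.7, 0.7]
grip_width: 0.499
grip_force: 40.0
time: 19.8
position: [0.4501, 0.1723, 0.0808]
tool_rot: [-0.317, 2.951, 0.03]
ft_force: [0.9, 6.4, -4.9]
grip_width: 0.504
grip_force: 40.0
```

```bash
python3 -m handwheel '[[0.03,0.001,0,0.004,0,0,0],[0.03,0.001,0,0.004,0,0,0],[0.03,0.001,0,0.003,0,0,0],[0.03,0.0005,0,0.002,0,0,0],[0.03,0,0,0,0,0,0]]';python3 -m handwheel '[[0.03,0.0005,0,0.002,0,0,0],[0.03,0,0,0,0,0,0]]'
```

```text
time: 20.42
position: [0.4493, 0.1722, 0.0679]
tool_rot: [-0.317, 2.95, 0.03]
ft_force: [1.2, 5.5, -2.0]
grip_width: 0.502
grip_force: 40.0
time: 20.68
position: [0.4493, 0.1722, 0.0667]
tool_rot: [-0.317, 2.95, 0.03]
ft_force: [-2.5, 4.9, 5.0]
grip_width: 0.499
grip_force: 40.0
```

```bash
python3 -m handwheel '[[0.03,0,0,0.001,0,0,0],[0.03,0,0,0,0,0,0]]';python3 -m handwheel '[[0.03,0,0,0.001,0,0,0],[0.03,0,0,0,0,0,0]]';python3 -m handwheel '[[0.03,0,0,0.001,0,0,0],[0.03,0,0,0,0,0,0]]'
```

```text
time: 20.92
position: [0.4493, 0.1722, 0.0666]
tool_rot: [-0.317, 2.95, 0.03]
ft_force: [-7.5, 2.5, 13.2]
grip_width: 0.498
grip_force: 40.0
time: 21.18
position: [0.4493, 0.1722, 0.0666]
tool_rot: [-0.317, 2.951, 0.029]
ft_force: [-12.2, 1.2, 22.8]
grip_width: 0.498
grip_force: 40.0
time: 21.42
position: [0.4494, 0.1722, 0.0665]
tool_rot: [-0.317, 2.951, 0.029]
ft_force: [-16.7, -0.5, 31.1]
grip_width: 0.501
grip_force: 40.0
```

A firm stop: the lid is shut. Ease off, release, retreat upward and look.

```bash
python3 -m handwheel '[[0.03,0,0,-0.002,0,0,0],[0.06,0,0,0,0,0,0],[0.07,0,0,0,0,0,0],[0.07,0,0,0,0,0,0],[0.07,0,0,0,0,0,0],[0.07,0,0,-0.02,0,0,0],[0.07,0,0,-0.03,0,0,0],[0.07,0,0,-0.03,0,0,0],[0.07,0,0,-0.03,0,0,0],[0.07,0,0,-0.03,0,0,0],[0.07,0,0,0,0,0,0]]'
python3 - <<'E'
from h import *
im,d=ctrl.get_image("scene");t,dt=ctrl.get_image("top");cv2.imwrite("pics/end.png",np.hstack([im[100:420,170:570],t[130:450,130:530]]))
hsv=cv2.cvtColor(t,cv2.COLOR_BGR2HSV)
# lid plane height over the window/frame, and bystanders
for u,v in((300,240),(275,190),(185,215)):print(pt("top",u,v,np.median(dt[v-2:v+3,u-2:u+3])).round(4))
m=((hsv[...,0]>17)&(hsv[...,0]<33)&(hsv[...,1]>110)).astype(np.uint8)*255;m[:,:315]=0;m[:,400:]=0;m[:165]=0;m[245:]=0
c=max(cv2.findContours(m,0,2)[0],key=cv2.contourArea);print("tape",cv2.minEnclosingCircle(c))
E
```

```text
time: 22.8
position: [0.4259, 0.1664, 0.2051]
tool_rot: [-0.316, 2.949, 0.029]
ft_force: [-0.0, -0.8, -0.2]
grip_width: 0.805
grip_force: 0.0
[0.621  0.1071 0.0008]
[0.6884 0.1426 0.0918]
[0.6519 0.2912 0.0917]
tape ((355.5, 204.0), 29.210542678833008)
```

View pics/end.png

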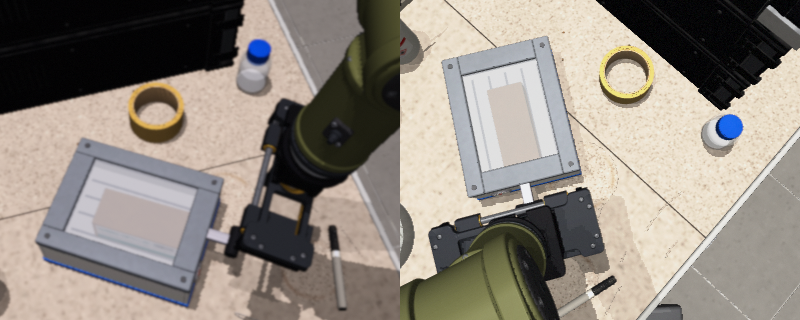

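The lid lies flush (its top measures 0.092 m, as it should when shut). The carton is visible through the window, and the tape (right panel, 627,74) and bottle (725,130) are standing where they were. The arm touches nothing.

```bash
python3 -c "
from bench import ctrl
print(ctrl.close_job())"
```

```text
the job is handed in; nothing more can be done
None
```

The carton lies flat in the chest, the lid was held all the way down and is fully shut, the bottle and tape roll were not disturbed, and the job was handed in at about 23 s; no verdict was returned.

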